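Hold the water-filter lid down for clipping

ROBOT

A 7-joint arm with a two-finger parallel gripper is mounted at the origin on the work surface. World frame = base frame: x ahead of the robot, y to its left, z up, the work surface at z = 0. Lengths are in m, angles in rad, forces in N, time in s.
With the tool pointing down it reaches from about 0.425 to 0.875 m from the base axis. Payload 8.4 kg.
Tool frame: the origin (TCP) lies midway between the tips of the shut fingers; the grasp point (between the pads) lies 19 mm behind it; x points along the fingers, z is the direction in which the jaws open and shut, and the axes are right-handed (so a half turn about x gives the same grasp; the last joint's range is limited). The gripper opens to 87 mm and grips with 3 to 60 N. Pads are 19 mm wide; open, the fingers measure 117 mm over their backs; the gripper's body (75 mm by 190 mm) begins 51 mm behind the grasp point.
Start: joints at [1.128, 0.333, 0.04, 1.465, -0.013, 1.343, -0.059], TCP at [0.219, -0.612, 0.223] pointing down, gripper open.
Joint ranges: [-2.58, 2.58], [-0.38, 2.09], [-1.3, 1.39], [0.25, 2.4], [-1.5, 4.64], [0.08, 2.09], [-2.65, 2.65]. Speed limits (rad/s): [2.22, 2.22, 2.79, 2.79, 3.14, 3.14, 3.14].

INTERFACE

Orientations are given as a rotation vector (axis times angle).
In Python, from station import arm gives the robot as it stands.
- The arm moves only by the tool apply_moves, never from a script. Its argument "moves" is a list that holds one entry, the list of rows, each a list of 5 numbers: the shift along the tool's x, y, z in m, then the turn about the tool's x in degrees, then the closure, from -1 (fully open) to 1 (shut). A call has 1 to 8 rows; each row shifts and turns the commanded pose from where the row before left it, along the tool's axes as they then stand; what a row does not reach is not made up. A row lasts 1/8 s, in which the tool goes at most 62.5 mm and 10.7 degrees, less where a joint would pass 70% of its speed; a pose out of reach is approached as far as the arm can. A call with a gripper value outside its range is refused whole. The fingers move at their own pace and stop on an object; the grip force is fixed at half the most. Time passes only in rows, so rows that do not move let the fingers close. It gives the time, the measured TCP pose, the force and the opening at its end, in the units of the state.
- arm.read_state(): the state, without advancing time (a new reading comes with each control period).
- arm.capture(name): name is "side" or "top"; returns a dict with "img" (480x640x3 uint8, blue, green, red), "z_map" (480x640 float32, m along the optical axis (not along the pixel's ray), 0 where there is no reading), "intrinsics" (3x3 intrinsics, pixels), "dist" ([k1, k2, p1, p2, k3] as OpenCV has them; the pictures are not rectified), "T" (4x4, takes a point from camera to world coordinates). Camera axes: x right, y down, z forward; pixel columns grow to the right and rows downward; lengths in m; the calibration is good to about 2 mm. A picture is of the moment at which its call begins.
- arm.hand_in(): hands the job in, once; it reports no verdict.
Trained networks look in a picture, given as the dict that the camera call returned (one of the last four; its "shot" number tells which), for a name from the list of things; names that differ only in an ending like _2 or _b are one class to them, and where a whole thing is asked for, a point or a joint stands for the part that bears it (a point fixed in the world has none). Each returns a list of dicts, best first, with "confidence" (0 to 1); they miss things now and then, are a little off and sometimes report something else, mostly with a low value. They report only what shows in the picture. A call takes as long as a camera call. They do not tell look-alikes from the thing itself.
- arm.search_frame(picture, target): "uv" ([column, row] in pixels, amid what is visible of it).
- arm.pinpoint(picture, target): "uv" ([column, row] in pixels: a listed point, or the origin of a listed thing).
The state is a dict: "t": time; "qpos": joint angles; "qvel": joint speeds; "joint_efforts": joint torques, N m; "position": TCP position; "orientation": TCP orientation; "contact_force": force on the tool from outside, world axes, zero at the start; "wrist_torque": the same for the moment, N m; "opening": opening from 0.0 (shut) to 1.0 (fully open).
Only numpy, scipy, OpenCV 4.12 (cv2) and the standard library are available. Lean on these libraries where they do the work, as an engineer would, in place of code of your own. Each camera call takes 0.05 s, during which the arm holds its last target.

TASK

Put the loose blue lid on the white water-filter canister so that it sits centred and level on the black sprung seal, then press it gently down until the seal is squeezed about half its travel (about 9 newtons on the seal, never all the way down), which is where the clips reach. Finish while still holding it pressed there, steadily, so that I can close the clips; do not let go, and leave the other things on the counter where they are.

Things in the scene. Friction and masses are not known exactly. Their poses are not given: they have to be found in the camera images.
- lid: The loose lid, 250 g give or take a third: a grey plug underneath (74 mm across, 10 mm high, chamfered foot), on it a blue round flange 114 mm across and 8 mm thick (10 to 18 mm above the origin), and on top a white grip bar 50 mm long (along the lid's x), 22 mm wide (along its y), from 18 to 56 mm above the origin. Origin: centre of the plug's underside; z up. It starts standing upright on its plug on the counter, left or right.
- lid_grip (a point): A point in the middle of the lid's white grip bar, 43 mm above the lid's origin; axes as the lid's.
- canister: The fixed white canister with a blue band and steel clips, 120 mm across, 150 mm high, wall 5 mm, on a grey foot 140 mm across; clips and a short brass stub stick out to 70 mm from the axis. Origin: centre of its underside, z up. It carries the black seal.
- canister_rim (a point): Centre of the canister's open mouth, at the height of its hard white rim, 150 mm above the counter.
- seal_top (a point): Centre of the top face of the black sprung seal, a ring 106 mm outside, 86 mm inside, in the canister's mouth. Untouched it stands 18 mm above the hard rim. The lid's flange lies on this face; the lid's plug goes into the ring with 6 mm of play all round. So with the lid seated, the lid's origin is 10 mm below this point.
- seal (a joint): How far the seal is pushed down, in m: 0 untouched, 0.018 fully down (the flange then meets the hard rim). It is a spring of about 0.9 N per mm: the lid alone sinks it 2 to 4 mm, half travel takes about 8 to 9 N in all.
- screwdriver: Bystander, leave alone: screwdriver lying on the counter, 190 mm long. Origin: centre of its underside.
- wrench: Bystander, leave alone: steel wrench lying on the counter, 180 mm long. Origin: centre of its underside.
- mug: Bystander, leave alone: blue mug, 80 mm across, 95 mm high. Origin: centre of its underside.
- bowl: Bystander, leave alone: open steel bowl, 150 mm across, 60 mm high. Origin: centre of its underside.
- soap: Bystander, leave alone: green glass bottle, 60 mm across, 180 mm high. Origin: centre of its underside.
- cartridge: Bystander, leave alone: white upright spare filter cartridge, 60 mm across, 120 mm high. Origin: centre of its underside.
- jar: Bystander, leave alone: small amber jar with a brass cap, 66 mm across, 80 mm high. Origin: centre of its underside.
Not all that is in view belongs to the job. Leave any red look-alike of the lid alone.

How it is judged:
On the way, in this order (a step that is already met when the one before it is completed fails the run):
1. the lid is lifted off the counter (height (world z) of lid above 0.05 m), for 0.1 s.
2. the lid is over the seal, centred and level, with its plug entering the mouth (horizontal distance between lid and canister_rim below 0.007 m and angle between lid's own z axis and vertical below 0.07 rad and z of lid in the frame of seal_top below -0.004 m).
3. the lid is pressed steadily with 6 to 12 N for a second (horizontal distance between lid and canister_rim below 0.007 m and angle between lid's own z axis and vertical below 0.07 rad and contact force between lid and canister between 6 and 12 N and value of joint seal between 0.006 and 0.0142 m and linear speed of lid below 0.01 m/s and contact force between any of the fingers, the arm and lid above 2 N), for 1 s.
At the end, for the whole second after the job is handed in: The robot is still pressing the lid: the lid is centred on the canister within 7 mm and level within 0.07 rad, and bears on the canister's seal with 6 to 12 N (seal 6 to 14.2 mm down), at rest, with the robot touching it (all of step 3); the arm keeps its last pose, push and grip.
It fails at once if the seal is pressed all the way down (value of joint seal above 0.0168 m).
It fails at once if another thing on the counter is displaced by more than 20 mm (distance of any of screwdriver, wrench, mug, bowl, soap, cartridge, jar from where it was at the start of the episode above 0.02 m).
It also fails if it takes over 42 s, if anything falls off the work surface, if the arm or the gripper's body presses on something with over 40 N, if the wrist force passes 120 N, or if a joint passes its speed limit or range.

## Working session

There is one attempt and no reset: what is moved stays moved. The work goes in short steps, Python scripts to look and compute and a tool call to move; the robot and the scene stay as the last step left them, time stands still between calls to the robot, and variables do not carry over. Pictures are saved under pics/ and viewed, and the job is handed in when it is done.

Besides the shell and the picture viewer there is one more tool, called after "Request:" as name(argument=value, ...) on one line, values as JSON. apply_moves: Moves the arm, as the interface text tells. Its arguments: {"type":"object","properties":{"moves":{"type":"array","items":{"type":"array","items":{"type":"array","items":{"type":"number"}}}}},"required":["moves"]}

```bash
ls; mkdir -p pics; cat > h.py <<'E'
import numpy as np, cv2
from station import arm
def world(p,uv,z=None,depth=True):
    K=np.array(p["intrinsics"]);d=np.array(p["dist"]);T=np.array(p["T"])
    n=cv2.undistortPoints(np.array([[uv]],float),K,d)[0,0]
    ray=np.array([n[0],n[1],1.])
    if z is None:
        u,v=int(round(uv[0])),int(round(uv[1])); Z=p["z_map"][v,u]
        return T[:3,:3]@(ray*Z)+T[:3,3]
    r=T[:3,:3]@ray; s=(z-T[2,3])/r[2]
    return T[:3,3]+s*r
def cloud(p):
    K=np.array(p["intrinsics"]);d=np.array(p["dist"]);T=np.array(p["T"])
    vv,uu=np.mgrid[0:480,0:640]
    n=cv2.undistortPoints(np.stack([uu,vv],-1).reshape(-1,1,2).astype(float),K,d).reshape(480,640,2)
    Z=p["z_map"][...,None]
    P=np.concatenate([n*Z,Z],-1)
    W=P@T[:3,:3].T+T[:3,3]
    W[p["z_map"]<=0]=np.nan
    return W
E
python3 - <<'E'
from h import *
s=arm.read_state(); print(s)
for n in("top","side"):
    p=arm.capture(n); cv2.imwrite(f"pics/{n}0.png",p["img"]); print(n,p["T"])
    for t in("lid","lid_grip","canister","canister_rim","seal_top"):
        try: print(t,[(np.round(r["uv"],1).tolist(),round(r["confidence"],2)) for r in arm.pinpoint(p,t)][:4])
        except Exception as e: print(t,e)
    np.save(f"{n}0.npy",cloud(p))
E
```

```text
pics
{'t': 0.0, 'qpos': array([ 1.12780274,  0.33395438,  0.03985633,  1.46629134, -0.01338994,
        1.34328042, -0.05849073]), 'qvel': array([ 1.26841556e-04, -7.08546677e-05, -1.83608642e-03, -1.46378150e-04,
       -6.79661347e-04,  9.10687700e-04, -5.10737763e-04]), 'joint_efforts': array([-2.36947399e-04, -6.56357574e+01,  1.33498963e+00, -4.03807998e+01,
       -5.97523735e-02,  4.46784846e-02,  1.73317335e-04]), 'position': array([ 0.21890818, -0.61152476,  0.2216211 ]), 'orientation': array([ 0.95322624,  1.35392456, -0.9518023 ]), 'contact_force': array([ 0.23661721, -0.52690046,  0.29398861]), 'wrist_torque': array([-0.01770947,  0.0088033 , -0.00393755]), 'opening': 1.0021902604637125}
top [[-0.01318147 -0.99752577  0.06905492  0.49154814]
 [-0.99987321  0.01376654  0.00800348 -0.03022405]
 [-0.00893433 -0.06894067 -0.99758075  1.47664989]
 [ 0.          0.          0.          1.        ]]
lid [([190.7, 283.8], 0.68), ([257.7, 275.2], 0.63)]
lid_grip [([254.3, 273.8], 0.62)]
canister [([378.1, 289.0], 0.72), ([307.4, 169.6], 0.45)]
canister_rim [([378.7, 287.2], 0.67)]
seal_top []
side [[ 0.9996559  -0.00382982  0.02595019  0.54718589]
 [-0.01945597 -0.77178868  0.63558139 -0.74623456]
 [ 0.0175939  -0.63586757 -0.77159762  0.99978484]
 [ 0.          0.          0.          1.        ]]
lid [([298.1, 213.5], 0.71), ([289.6, 177.3], 0.57)]
lid_grip [([290.6, 164.3], 0.96), ([294.5, 205.6], 0.8), ([293.8, 256.2], 0.72), ([277.5, 303.9], 0.69)]
canister [([278.2, 304.2], 0.81)]
canister_rim [([275.3, 268.8], 0.76)]
seal_top [([274.9, 264.2], 0.9), ([375.8, 379.3], 0.24)]
```

View pics/top0.png

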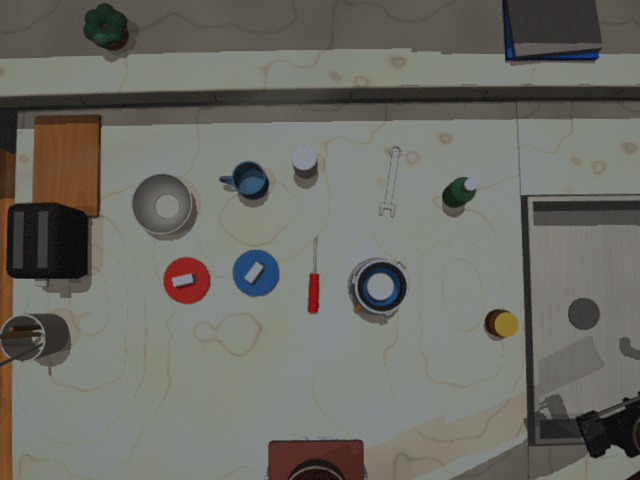

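View pics/side0.png

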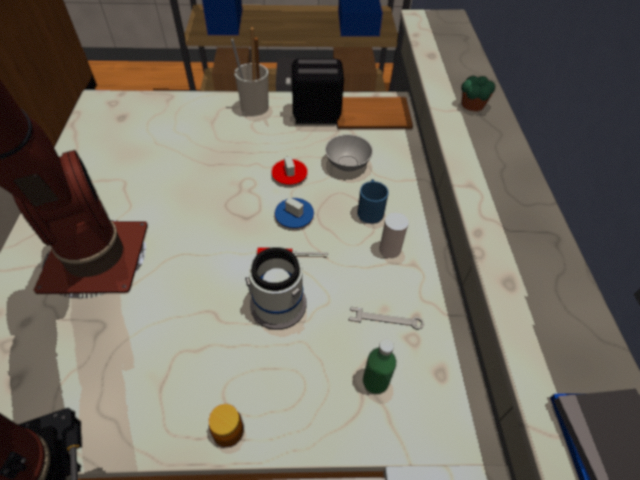

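Two candidates in the top view: a red lid at (187,281) and a blue lid at (256,273). The task asks for a blue flange with a white bar, so it's the blue one. The canister is at (380,287) in the top view and (276,285) in the side view. Next I'll check an enlarged crop and measure from depth.

```bash
python3 - <<'E'
from h import *
im=cv2.imread("pics/top0.png")
c=cv2.resize(im[225:325,160:440],None,fx=2.8,fy=2.8,interpolation=cv2.INTER_CUBIC);cv2.imwrite("pics/crop0.png",c)
W=np.load("top0.npy"); S=np.load("side0.npy"); ims=cv2.imread("pics/side0.png")
def sel(W,c,r,z0,z1):
    m=(np.hypot(W[...,0]-c[0],W[...,1]-c[1])<r)&(W[...,2]>z0)&(W[...,2]<z1); return m
c0=W[273,256]; print("lid px",c0, "can px",W[287,380])
def circ(P): return cv2.minEnclosingCircle(P[:,:2].astype(np.float32))
for nm,X in(("top",W),("side",S)):
    m=sel(X,c0,.08,.01,.03); P=X[m]; print(nm,"flange",m.sum(),circ(P),np.median(P[:,2]))
    m=sel(X,c0,.045,.045,.07); P=X[m]; print("grip",m.sum(),P.mean(0),cv2.minAreaRect(P[:,:2].astype(np.float32)) )
    u=W[287,380]
    for z0,z1 in((.16,.18),(.142,.156)):
        m=sel(X,u,.09,z0,z1);P=X[m]
        if m.sum()>5: print("can",z0,m.sum(),circ(P),np.median(P[:,2]),P.mean(0))
# blue color circle in top image
hsv=cv2.cvtColor(im,cv2.COLOR_BGR2HSV)
E
```

```text
lid px [0.52336704 0.13609091 0.05454023] can px [ 0.48655924 -0.15196773  0.11568199]
top flange 1452 ((0.5252549052238464, 0.14381329715251923), 0.057384271174669266) 0.016830946691473225
grip 200 [0.52500094 0.14296249 0.05460741] ((0.5251397490501404, 0.143435537815094), (0.022751763463020325, 0.04997281730175018), 52.709983825683594)
can 0.16 638 ((0.4874034523963928, -0.15168504416942596), 0.053274162113666534) 0.16635499582612667 [ 0.48748414 -0.15185318  0.16628492]
can 0.142 389 ((0.4878517985343933, -0.15167520940303802), 0.060019854456186295) 0.14848636895409162 [ 0.48945471 -0.1514234   0.14849729]
side flange 760 ((0.5281829833984375, 0.13954894244670868), 0.05904005095362663) 0.017619582779543952
grip 141 [0.52589166 0.13685782 0.05357268] ((0.5260159373283386, 0.13974642753601074), (0.024823013693094254, 0.05183573067188263), 51.167327880859375)
can 0.16 644 ((0.4887816905975342, -0.15448792278766632), 0.05428605526685715) 0.16699814129785562 [ 0.48812827 -0.15735184  0.16658468]
can 0.142 557 ((0.48855170607566833, -0.15641000866889954), 0.05990317836403847) 0.1491500394103713 [ 0.49009075 -0.17229177  0.1490038 ]
```

View pics/crop0.png

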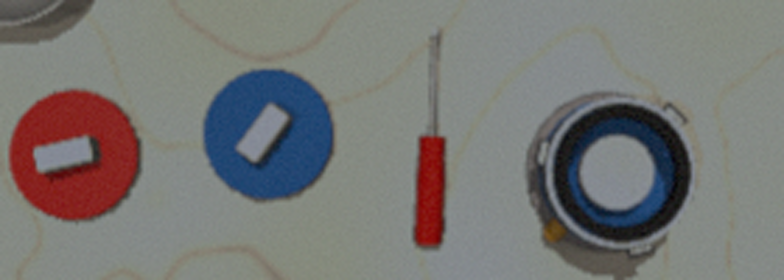

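The crop confirms it: the blue flange with the white bar is the target, and the red one is the look-alike. Both cameras agree on the lid-to-canister offset, about (-0.038, -0.295). Next I'll plan the moves.

```bash
cat >> h.py <<'E'
from scipy.spatial.transform import Rotation as R
def rel(target):
    s=arm.read_state(); r=R.from_rotvec(s["orientation"]).as_matrix()
    return np.round(r.T@(np.array(target)-s["position"]),4)
def pose():
    s=arm.read_state(); r=R.from_rotvec(s["orientation"]).as_matrix()
    print("t",s["t"],"pos",np.round(s["position"],4),"x",np.round(r[:,0],3),"y",np.round(r[:,1],3),"z",np.round(r[:,2],3),"jawdeg",np.round(np.degrees(np.arctan2(r[1,2],r[0,2])),2),"F",np.round(s["contact_force"],2),"op",round(s["opening"],3)); print("q",np.round(s["qpos"],2))
E
python3 - <<'E'
from h import *
pose(); print(rel([.48,-.40,.26]),rel([.526,.1416,.26]),rel([.526,.1416,.12]))
E
```

```text
t 0.6 pos [ 0.2191 -0.612   0.2226] x [-0.  0. -1.] y [ 0.941  0.337 -0.   ] z [ 0.337 -0.941 -0.   ] jawdeg -70.3 F [0.06 0.27 0.13] op 0.999
q [ 1.13  0.33  0.04  1.47 -0.01  1.34 -0.06]
[-0.0375  0.3171 -0.1116] [-0.0375  0.543  -0.606 ] [ 0.1025  0.543  -0.606 ]
```

Request:
apply_moves(moves=[[[-0.01,0.04,-0.014,0,-1],[-0.01,0.04,-0.014,0,-1],[-0.01,0.04,-0.014,0,-1],[-0.01,0.04,-0.014,0,-1],[0,0.04,-0.014,0,-1],[0,0.04,-0.014,0,-1],[0,0.04,-0.014,0,-1],[0,0.04,-0.014,0,-1]]])

```text
t: 1.6
position: [0.4836, -0.3977, 0.2627]
orientation: [0.952, 1.352, -0.952]
contact_force: [-0.3, -0.6, -0.5]
opening: 0.996
```

```bash
python3 - <<'E'
from h import *
pose(); print(rel([.526,.1416,.26]))
E
```

```text
t 1.6 pos [ 0.4836 -0.3977  0.2627] x [ 0. -0. -1.] y [0.942 0.337 0.   ] z [ 0.337 -0.942  0.   ] jawdeg -70.32 F [-0.25 -0.59 -0.51] op 0.996
q [ 0.73  0.27 -0.14  1.46  0.04  1.41 -0.64]
[ 0.0026  0.2216 -0.4935]
```

Request:
apply_moves(moves=[[[0,0.022,-0.05,0,-1],[0,0.022,-0.05,0,-1],[0,0.022,-0.05,0,-1],[0,0.022,-0.05,0,-1],[0,0.022,-0.05,0,-1],[0,0.022,-0.05,0,-1],[0,0.022,-0.05,0,-1],[0,0.022,-0.05,0,-1]]])

```text
t: 2.6
position: [0.5134, 0.0389, 0.2629]
orientation: [0.953, 1.351, -0.952]
contact_force: [1.4, 0.6, 0.5]
opening: 0.999
```

Request:
apply_moves(moves=[[[0,0.022,-0.05,-10,-1],[0,0,0,-10,-1],[0,0,0,-10,-1],[0,0,0,-10,-1],[0,0,0,-10,-1],[0,0,0,-10,-1],[0,0,0,-10,-1],[0,0,0,-10,-1]]])

```text
t: 3.6
position: [0.5174, 0.0917, 0.2627]
orientation: [-0.137, 1.566, 0.137]
contact_force: [0.3, -0.1, -0.3]
opening: 1.0
```

Request:
apply_moves(moves=[[[0,0,0,-10,-1],[0,0,0,-10,-1],[0,0,0,-10,-1],[0,0,0,-10,-1],[0,0,0,0,-1]]])

```text
t: 4.22
position: [0.5174, 0.0917, 0.2627]
orientation: [-0.676, 1.463, 0.676]
contact_force: [-0.9, -0.1, 0.3]
opening: 0.995
```

```bash
python3 - <<'E'
from h import *
pose(); print(rel([.526,.1416,.12]))
E
```

```text
t 4.225 pos [0.5174 0.0917 0.2627] x [ 0.  0. -1.] y [-0.762  0.648 -0.   ] z [0.648 0.762 0.   ] jawdeg 49.63 F [-0.95 -0.09  0.28] op 0.995
q [ 0.34  0.1  -0.64  1.68  0.06  1.38  0.56]
[0.1427 0.0257 0.0436]
```

Request:
apply_moves(moves=[[[0.04,0.0127,0.022,0,-1],[0.04,0.013,0.0216,0,-1],[0.04,0,0,0,-1],[0.04,0,0,-2.5,-1],[0,0,0,0,-1],[0,0,0,0,-1]]])

```text
t: 4.97
position: [0.5268, 0.142, 0.1042]
orientation: [-0.709, 1.45, 0.708]
contact_force: [-0.0, 0.1, -0.2]
opening: 0.999
```

```bash
python3 - <<'E'
from h import *
pose(); print(rel([.526,.1416,.025]))
p=arm.capture("side"); cv2.imwrite("pics/s1.png",cv2.resize(p["img"][130:280,190:390],None,fx=4,fy=4))
p=arm.capture("top"); cv2.imwrite("pics/t1.png",cv2.resize(p["img"][200:350,160:360],None,fx=4,fy=4))
E
```

```text
t 4.975 pos [0.5268 0.142  0.1042] x [ 0.001  0.001 -1.   ] y [-0.788  0.615 -0.001] z [0.615 0.788 0.001] jawdeg 52.04 F [-0.    0.1  -0.25] op 0.999
q [ 0.23  0.29 -0.67  1.84  0.2   1.08  0.4 ]
[ 0.0792  0.0004 -0.0009]
```

View pics/s1.png

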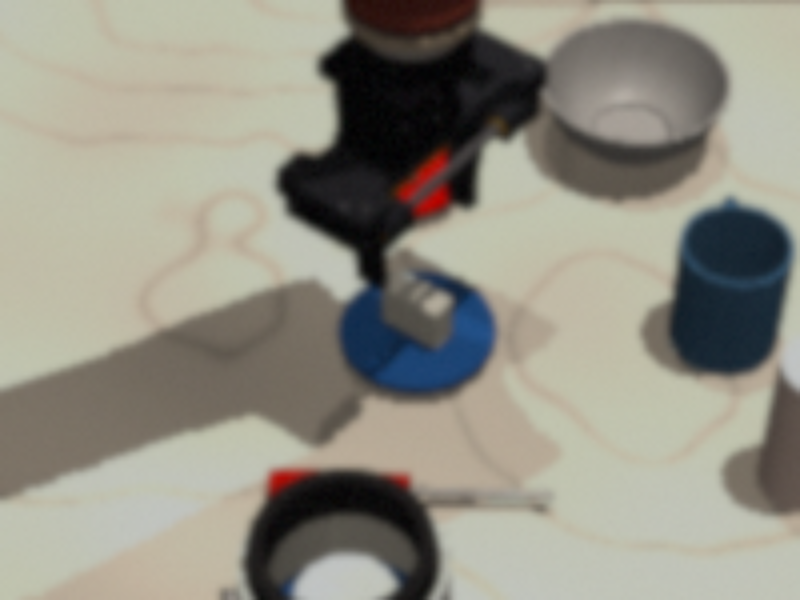

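The gripper is above the blue lid (about (415,320) in the crop). One finger is on each side of the bar, and the bowl and mug are clear. I'll go down.

Request:
apply_moves(moves=[[[0.025,0,0,0,-1],[0.025,0,0,0,-1],[0.02,0,0,0,-1],[0.009,0,0,0,-1],[0,0,0,0,-1],[0,0,0,0,-1]]])

```text
t: 5.82
position: [0.5266, 0.1419, 0.0244]
orientation: [-0.711, 1.45, 0.711]
contact_force: [0.4, 0.8, 1.2]
opening: 1.003
```

```bash
python3 - <<'E'
from h import *
pose()
E
```

```text
t 5.825 pos [0.5266 0.1419 0.0244] x [ 0.001  0.    -1.   ] y [-0.79   0.613 -0.001] z [0.613 0.79  0.001] jawdeg 52.19 F [0.44 0.84 1.25] op 1.003
q [ 0.2   0.39 -0.63  1.9   0.28  0.94  0.34]
```

Request:
apply_moves(moves=[[[0,0,0,0,1],[0,0,0,0,1],[0,0,0,0,1],[0,0,0,0,1],[0,0,0,0,1],[0,0,0,0,1],[0,0,0,0,1],[0,0,0,0,1]]])

```text
t: 6.82
position: [0.5259, 0.1416, 0.0236]
orientation: [-0.711, 1.451, 0.711]
contact_force: [-1.1, -0.3, 0.4]
opening: 0.251
```

Request:
apply_moves(moves=[[[-0.01,0,0,0,1],[-0.03,0,0,0,1],[-0.04,0,0,0,1],[-0.045,0,0,0,1],[-0.045,0,0,0,1],[-0.04,0,0,0,1],[0,0,0,0,1],[0,0,0,0,1]]])

```text
t: 7.82
position: [0.5255, 0.1414, 0.233]
orientation: [-0.711, 1.452, 0.711]
contact_force: [-0.0, -0.2, -2.7]
opening: 0.252
```

```bash
python3 - <<'E'
from h import *
pose()
d=[-.038,-.295]
s=arm.read_state()["position"]; print(rel([s[0]+d[0],s[1]+d[1],s[2]]))
p=arm.capture("side"); cv2.imwrite("pics/s2.png",cv2.resize(p["img"][80:280,190:390],None,fx=3,fy=3))
E
```

```text
t 7.825 pos [0.5255 0.1414 0.233 ] x [-0.001 -0.    -1.   ] y [-0.79   0.613  0.   ] z [ 0.613  0.79  -0.001] jawdeg 52.2 F [-0.03 -0.23 -2.69] op 0.252
q [ 0.27  0.17 -0.69  1.68  0.11  1.33  0.48]
[ 1.000e-04 -1.508e-01 -2.564e-01]
```

View pics/s2.png

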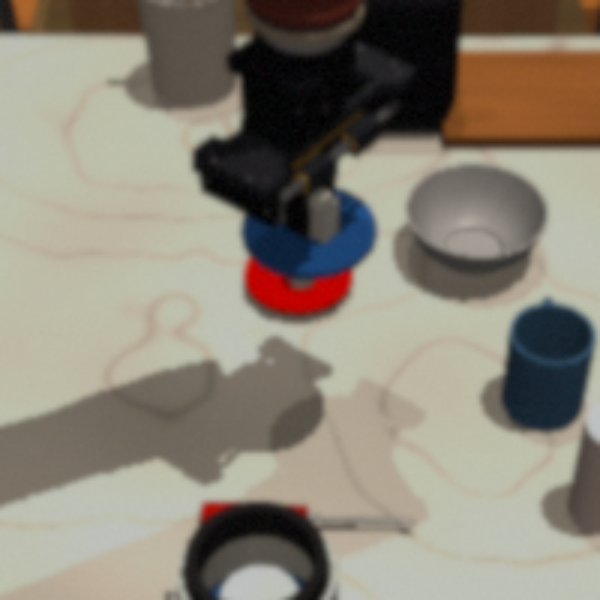

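The lid is lifted and looks level (at about (310,232) in the crop), and the scale reads about 2.7 N. I'll carry it over the canister.

Request:
apply_moves(moves=[[[0,-0.012,-0.02,0,1],[0,-0.02,-0.034,0,1],[0,-0.022,-0.038,0,1],[0,-0.024,-0.04,0,1],[0,-0.024,-0.04,0,1],[0,-0.022,-0.038,0,1],[0,-0.018,-0.03,0,1],[0,-0.009,-0.0164,0,1]]])

```text
t: 8.88
position: [0.487, -0.1553, 0.2322]
orientation: [-0.708, 1.454, 0.711]
contact_force: [-0.3, 1.0, -3.1]
opening: 0.249
```

Request:
apply_moves(moves=[[[0,0,0,0,1],[0,0,0,0,1],[0,0,0,0,1]]])

```text
t: 9.25
position: [0.4884, -0.152, 0.2336]
orientation: [-0.712, 1.45, 0.713]
contact_force: [0.7, 0.2, -2.6]
opening: 0.256
```

```bash
python3 - <<'E'
from h import *
pose()
for n in("side","top"):
    p=arm.capture(n); im=p["img"]; W=cloud(p); np.save(n+"2.npy",W); cv2.imwrite(f"pics/{n}2.png",im)
    hsv=cv2.cvtColor(im,cv2.COLOR_BGR2HSV)
    m=(hsv[...,0]>100)&(hsv[...,0]<125)&(hsv[...,1]>120)&(np.hypot(W[...,0]-.488,W[...,1]+.153)<.08)&(W[...,2]>.19)&(W[...,2]<.25)
    P=W[m]; print(n,m.sum(),np.percentile(P[:,2],[5,50,95]),cv2.minEnclosingCircle(P[:,:2].astype(np.float32)))
    A=np.c_[P[:,:2],np.ones(len(P))]; k=np.abs(P[:,2]-np.median(P[:,2]))<.006
    print("plane",np.linalg.lstsq(A[k],P[k,2],rcond=None)[0])
    cv2.imwrite(f"pics/{n}2c.png",cv2.resize(im[180:340,190:390] if n=="side" else im[200:360,290:490],None,fx=4,fy=3.75))
E
```

```text
t 9.25 pos [ 0.4884 -0.152   0.2336] x [ 0.  0. -1.] y [-0.792  0.611  0.   ] z [0.611 0.792 0.   ] jawdeg 52.33 F [ 0.69  0.19 -2.64] op 0.256
q [ 0.64  0.07 -0.45  1.76  0.03  1.32  1.1 ]
side 885 [0.22517537 0.22771117 0.23016541] ((0.48953720927238464, -0.15526683628559113), 0.05535315349698067)
plane [-0.00064057  0.00843035  0.22944396]
top 248 [0.22253967 0.22659377 0.23071484] ((0.4914517104625702, -0.12439960241317749), 0.04796341434121132)
plane [-0.00216627 -0.00303356  0.22721858]
```

View pics/side2c.png

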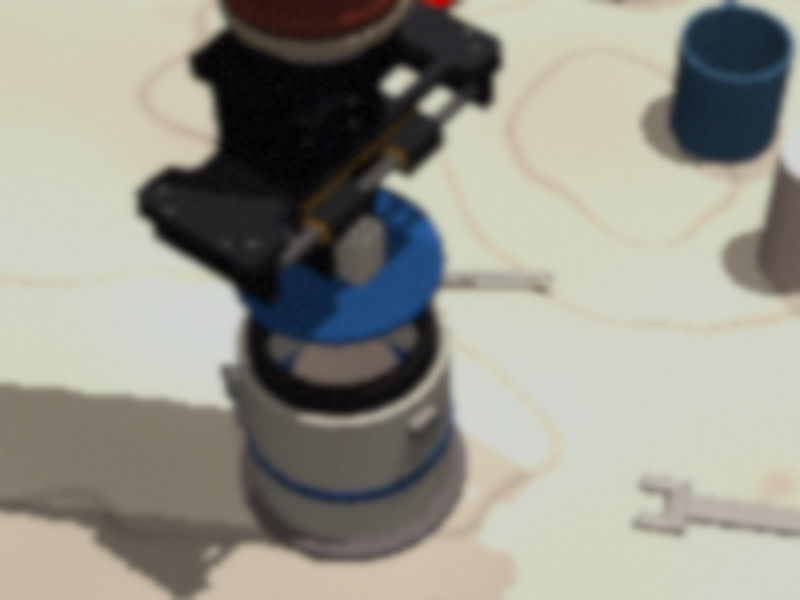

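View pics/top2c.png

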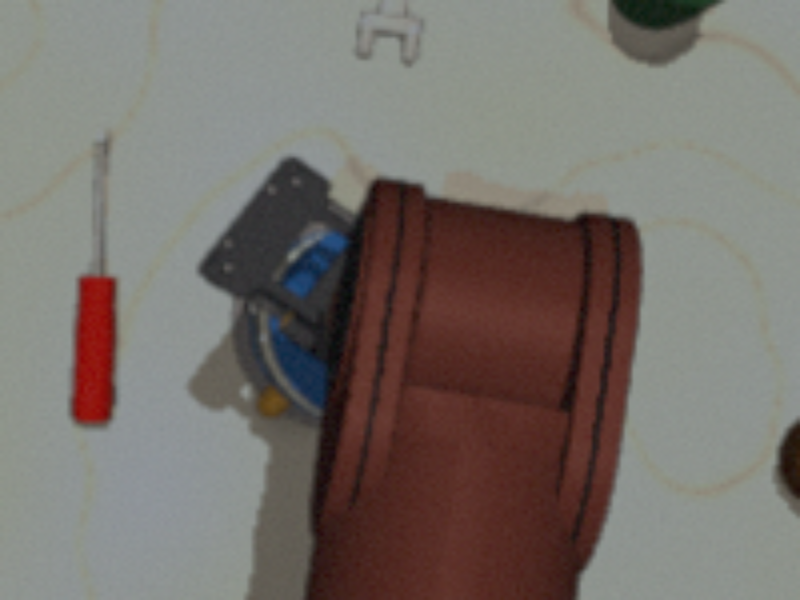

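The lid hangs level just above the seal in the side view (about (345,275) in the crop). The arm hides most of it in the top view. I'll check the centring by fitting circles in the side camera.

```bash
python3 - <<'E'
from h import *
from scipy.optimize import least_squares
def fit(P,c,r):
    a=np.degrees(np.arctan2(P[:,1]-c[1],P[:,0]-c[0])); d=np.hypot(P[:,0]-c[0],P[:,1]-c[1]); E=[]
    for b in range(-180,180,6):
        k=(a>=b)&(a<b+6)
        if k.sum()>2:
            i=np.where(k)[0][np.argmax(d[k])]; 
            if d[i]>r-.012: E.append(P[i,:2])
    E=np.array(E)
    f=lambda q:np.hypot(E[:,0]-q[0],E[:,1]-q[1])-q[2]
    s=least_squares(f,[*c,r],loss="soft_l1",f_scale=.001); s2=least_squares(lambda q:f([*q,r]),c,loss="soft_l1",f_scale=.001)
    return len(E),np.round(s.x,4),np.round(s2.x,4)
def hsvm(f): 
    h=cv2.cvtColor(cv2.imread(f),cv2.COLOR_BGR2HSV); return (h[...,0]>95)&(h[...,0]<130)&(h[...,1]>100)
def run(nm,f,npy,c,r,z0,z1,blue):
    W=np.load(npy); m=(np.hypot(W[...,0]-c[0],W[...,1]-c[1])<r+.015)&(W[...,2]>z0)&(W[...,2]<z1)
    if blue: m&=hsvm(f)
    print(nm,fit(W[m],c,r))
run("lid init side","pics/side0.png","side0.npy",[.526,.1416],.057,.01,.026,True)
run("lid init top","pics/top0.png","top0.npy",[.526,.1416],.057,.01,.026,True)
run("seal side","pics/side0.png","side0.npy",[.488,-.1535],.053,.161,.175,False)
run("seal top","pics/top0.png","top0.npy",[.488,-.1535],.053,.161,.175,False)
run("lid now side","pics/side2.png","side2.npy",[.488,-.1535],.057,.219,.240,True)
E
```

```text
lid init side (52, array([0.5254, 0.1379, 0.054 ]), array([0.5253, 0.1395]))
lid init top (60, array([0.5257, 0.1422, 0.0551]), array([0.5257, 0.1423]))
seal side (60, array([ 0.4885, -0.1549,  0.0523]), array([ 0.4886, -0.1548]))
seal top (60, array([ 0.4877, -0.1516,  0.0523]), array([ 0.4877, -0.1516]))
lid now side (37, array([ 0.4891, -0.1545,  0.0543]), array([ 0.4867, -0.1523]))
```

Request:
apply_moves(moves=[[[0.01,-0.0009,-0.0012,0,1],[0.01,0,0,0,1],[0.01,0,0,0,1],[0.008,0,0,0,1],[0.005,0,0,0,1],[0,0,0,0,1],[0,0,0,0,1]]])

```text
t: 10.22
position: [0.4883, -0.1551, 0.1909]
orientation: [-0.711, 1.451, 0.711]
contact_force: [0.8, -0.6, -1.7]
opening: 0.256
```

```bash
python3 - <<'E'
from h import *
pose()
p=arm.capture("side"); cv2.imwrite("pics/s3.png",cv2.resize(p["img"][190:340,190:390],None,fx=4,fy=4))
E
```

```text
t 10.225 pos [ 0.4883 -0.1551  0.1909] x [ 0. -0. -1.] y [-0.79   0.613 -0.   ] z [0.613 0.79  0.   ] jawdeg 52.2 F [ 0.79 -0.62 -1.72] op 0.256
q [ 0.64  0.1  -0.45  1.82  0.05  1.23  1.09]
```

View pics/s3.png

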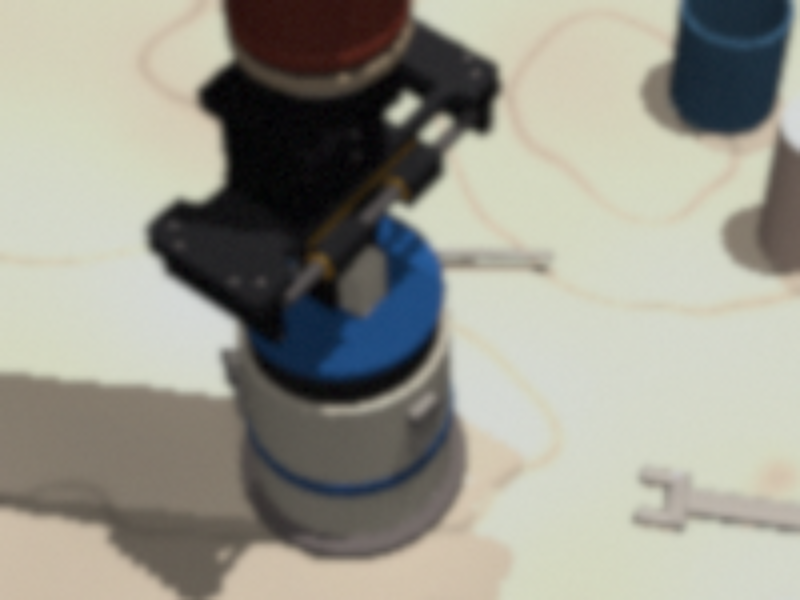

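The plug is about to enter the mouth, with the lid roughly concentric at (345,330). I'll check the reading noise and then continue down.

Request:
apply_moves(moves=[[[0.003,0,0,0,1],[0.003,0,0,0,1],[0.003,0,0,0,1],[0,0,0,0,1],[0,0,0,0,1]]])

```text
t: 10.9
position: [0.4881, -0.155, 0.1816]
orientation: [-0.711, 1.451, 0.711]
contact_force: [-0.2, 0.5, -2.7]
opening: 0.25
```

```bash
python3 - <<'E'
from h import *
pose();
P=[];F=[]
for i in range(4):
    p=arm.capture("side"); s=arm.read_state();P.append(s["position"]);F.append(s["contact_force"])
print(np.round(P,4),np.round(F,2))
E
```

```text
t 10.9 pos [ 0.4881 -0.155   0.1816] x [ 0.  0. -1.] y [-0.79   0.613  0.   ] z [0.613 0.79  0.   ] jawdeg 52.19 F [-0.25  0.51 -2.66] op 0.25
q [ 0.64  0.11 -0.45  1.83  0.05  1.21  1.09]
[[ 0.4881 -0.155   0.1816]
 [ 0.4881 -0.155   0.1816]
 [ 0.4881 -0.155   0.1816]
 [ 0.4881 -0.155   0.1816]] [[-0.2   1.18 -1.7 ]
 [-0.17 -0.32 -2.22]
 [-1.03 -0.45 -2.24]
 [-0.25  0.29 -2.1 ]]
```

Request:
apply_moves(moves=[[[0,0.0009,0.0011,0,1],[0.001,0,0,0,1],[0.001,0,0,0,1],[0.001,0,0,0,1],[0.001,0,0,0,1],[0,0,0,0,1],[0,0,0,0,1]]])

```text
t: 11.98
position: [0.4882, -0.1534, 0.1777]
orientation: [-0.711, 1.451, 0.711]
contact_force: [1.1, 1.6, 0.5]
opening: 0.25
```

```bash
python3 - <<'E'
from h import *
pose();F=[]
for i in range(5):
    p=arm.capture("side"); s=arm.read_state();F.append(s["contact_force"])
print(np.mean(F,0),np.std(F,0),s["position"])
E
```

```text
t 11.975 pos [ 0.4882 -0.1534  0.1777] x [ 0.  0. -1.] y [-0.79   0.613 -0.   ] z [0.613 0.79  0.   ] jawdeg 52.21 F [1.06 1.62 0.52] op 0.25
q [ 0.64  0.11 -0.45  1.84  0.05  1.2   1.09]
[-0.07010242  2.32743459  1.37647411] [0.30905485 0.38969649 0.62715369] [ 0.48815057 -0.15354082  0.17765568]
```

```bash
python3 - <<'E'
from h import *
from scipy.optimize import least_squares
p=arm.capture("side"); W=cloud(p); im=p["img"]; np.save("side4.npy",W); cv2.imwrite("pics/side4.png",im); print(arm.read_state()["contact_force"])
cv2.imwrite("pics/s4.png",cv2.resize(im[220:320,220:340],None,fx=6,fy=6,interpolation=cv2.INTER_CUBIC))
h=cv2.cvtColor(im,cv2.COLOR_BGR2HSV); bl=(h[...,0]>95)&(h[...,0]<130)&(h[...,1]>100)
def edge(W,m,c):
    P=W[m];a=np.degrees(np.arctan2(P[:,1]-c[1],P[:,0]-c[0])); d=np.hypot(P[:,0]-c[0],P[:,1]-c[1]);o={}
    for b in range(-180,180,10):
        k=(a>=b)&(a<b+10)
        if k.sum()>1:o[b]=round(d[k].max()*1000,1)
    return o
c=[.4886,-.1549]
near=np.hypot(W[...,0]-c[0],W[...,1]-c[1])<.075
m=bl&near&(W[...,2]>.168)&(W[...,2]<.19); print("lid",np.median(W[m][:,2]),edge(W,m,c))
A=np.c_[W[m][:,:2]-c,np.ones(m.sum())];print(np.linalg.lstsq(A,W[m][:,2],rcond=None)[0])
m=near&~bl&(W[...,2]>.142)&(W[...,2]<.156); print("rim",edge(W,m,c))
E
```

```text
[-0.63167107  0.9755162   1.64256881]
lid 0.1718745672468086 {-160: np.float64(28.2), -150: np.float64(55.8), -140: np.float64(55.9), -130: np.float64(56.4), -120: np.float64(56.5), -110: np.float64(56.9), -100: np.float64(56.2), -90: np.float64(55.9), -80: np.float64(56.4), -70: np.float64(56.9), -60: np.float64(56.3), -50: np.float64(56.2), -40: np.float64(57.0), -30: np.float64(55.7), -20: np.float64(55.1), -10: np.float64(53.3), 0: np.float64(53.3), 10: np.float64(54.3), 20: np.float64(55.4), 30: np.float64(54.6), 40: np.float64(53.8), 50: np.float64(54.3), 60: np.float64(53.7)}
[-0.00561558  0.00758638  0.17219184]
rim {-180: np.float64(58.4), -170: np.float64(59.1), -160: np.float64(59.4), -150: np.float64(59.1), -140: np.float64(59.4), -130: np.float64(59.4), -120: np.float64(59.6), -110: np.float64(59.4), -100: np.float64(59.6), -90: np.float64(59.3), -80: np.float64(59.4), -70: np.float64(59.4), -60: np.float64(59.8), -50: np.float64(59.9), -40: np.float64(59.3), -30: np.float64(59.1), -20: np.float64(59.2), -10: np.float64(59.9), 0: np.float64(59.6), 10: np.float64(59.3)}
```

View pics/s4.png

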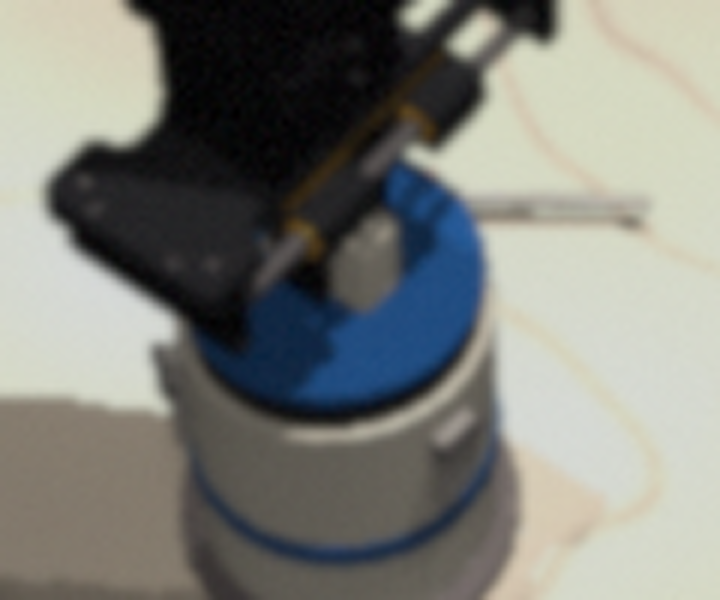

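The lid is concentric to within about 1–2 mm and level, with the seal down about 4 mm. I'll press 5 mm more in small steps.

Request:
apply_moves(moves=[[[0.001,0,0,0,1],[0.001,0,0,0,1],[0.001,0,0,0,1],[0.001,0,0,0,1],[0.001,0,0,0,1],[0,0,0,0,1],[0,0,0,0,1],[0,0,0,0,1]]])

```text
t: 13.28
position: [0.4882, -0.1536, 0.1728]
orientation: [-0.711, 1.451, 0.711]
contact_force: [-0.8, 2.7, 5.4]
opening: 0.244
```

```bash
python3 - <<'E'
from h import *
pose();F=[]
for i in range(8):
    p=arm.capture("side"); s=arm.read_state();F.append(s["contact_force"])
print(np.mean(F,0),np.std(F,0),s["position"])
W=cloud(p); im=p["img"];cv2.imwrite("pics/s5.png",cv2.resize(im[220:320,220:340],None,fx=6,fy=6,interpolation=cv2.INTER_CUBIC))
h=cv2.cvtColor(im,cv2.COLOR_BGR2HSV); bl=(h[...,0]>95)&(h[...,0]<130)&(h[...,1]>100)
c=[.4886,-.1549]
m=bl&(np.hypot(W[...,0]-c[0],W[...,1]-c[1])<.075)&(W[...,2]>.16)&(W[...,2]<.19)
A=np.c_[W[m][:,:2]-c,np.ones(m.sum())];print(np.median(W[m][:,2]),np.linalg.lstsq(A,W[m][:,2],rcond=None)[0])
E
```

```text
t 13.275 pos [ 0.4882 -0.1536  0.1728] x [ 0. -0. -1.] y [-0.79   0.613 -0.   ] z [0.613 0.79  0.   ] jawdeg 52.2 F [-0.83  2.74  5.42] op 0.244
q [ 0.64  0.12 -0.45  1.84  0.05  1.19  1.08]
[-0.84344226  2.27664136  5.51389991] [0.48753765 0.39717454 0.57218608] [ 0.48817545 -0.15360578  0.17278385]
0.16676924158374196 [-0.01190495  0.01124489  0.1672846 ]
```

View pics/s5.png

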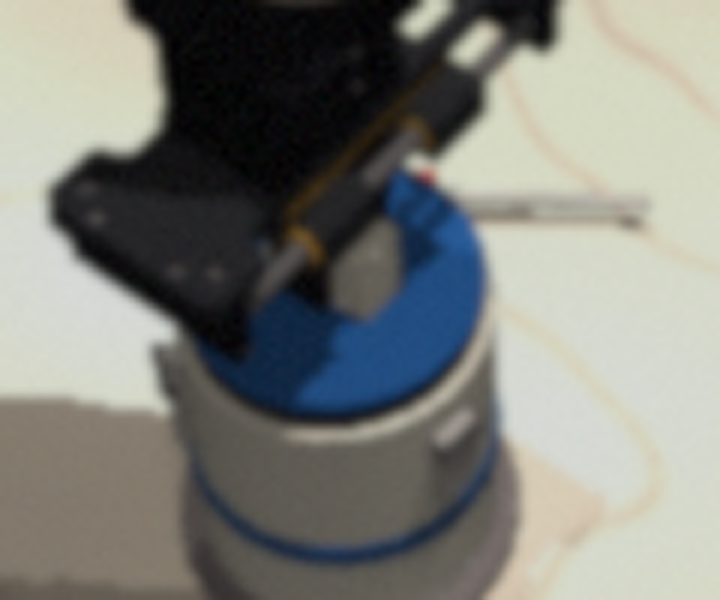

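Seal is down about 9 mm with about 8 N. I'll add half a millimetre, then hold still.

Request:
apply_moves(moves=[[[0.0005,0,0,0,1],[0,0,0,0,1],[0,0,0,0,1],[0,0,0,0,1],[0,0,0,0,1],[0,0,0,0,1],[0,0,0,0,1],[0,0,0,0,1]]])

```text
t: 14.68
position: [0.4882, -0.1536, 0.1723]
orientation: [-0.711, 1.451, 0.711]
contact_force: [-0.8, 2.9, 5.6]
opening: 0.252
```

Request:
apply_moves(moves=[[[0,0,0,0,1],[0,0,0,0,1],[0,0,0,0,1],[0,0,0,0,1],[0,0,0,0,1],[0,0,0,0,1],[0,0,0,0,1],[0,0,0,0,1]]])

```text
t: 15.68
position: [0.4882, -0.1536, 0.1723]
orientation: [-0.711, 1.451, 0.711]
contact_force: [-0.9, 2.6, 5.6]
opening: 0.248
```

```bash
python3 - <<'E'
from h import *
pose();F=[]
for i in range(8):
    p=arm.capture("side"); s=arm.read_state();F.append(s["contact_force"])
f=np.mean(F,0); print(f,s["position"])
if 4.5<f[2]<8: print(arm.hand_in())
E
```

```text
t 15.675 pos [ 0.4882 -0.1536  0.1723] x [ 0. -0. -1.] y [-0.79   0.613 -0.   ] z [0.613 0.79  0.   ] jawdeg 52.2 F [-0.91  2.63  5.64] op 0.248
q [ 0.64  0.12 -0.45  1.84  0.05  1.19  1.08]
[-0.88331816  2.38203964  5.51602066] [ 0.48815213 -0.15361579  0.17232272]
the job is handed in; nothing more can be done
None
```

The blue lid is on the canister's seal, and the arm is still holding it pressed at about half travel. I handed the job in at about 16 s, well under the 42 s limit, and left the red look-alike alone.

Last checks:
- **Press:** the seal is about 9 mm down of its 18 mm. The wrist reads +5.5 N, which with the lid's weight of about 2.5 N puts roughly 8 N on the seal. The tool stayed still for the whole final hold.
- **Centring and level:** the side camera showed the lid centred within about 1–2 mm and level within about 0.02 rad. Centring was last fitted at 4 mm down; the tool didn't shift sideways after that. The arm blocked the top camera, so it couldn't confirm either.
- **Disagreements:** a sideways force of about 2.4 N (towards +y) stayed on the tool after contact, and I don't know why. The last 0.5 mm of pressing added no clear force, within the reading noise of about 0.6 N.
- **Other things on the counter:** I didn't measure their positions again at the end. The path stayed clear of them, and the close-up views showed nothing disturbed.

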